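Hold the clip box open

TASK

Hold the upper storage box open for me so that I can reach in: take the roll of white tape off its lid and set it down flat on a clear bit of bench without dropping it, and undo both clips at the front. Then lift the lid to about 60 degrees from shut and keep it there; it falls shut by itself, so finish while you are still holding it. Leave everything else on the bench where it stands.

Things in the scene. Friction and masses are not known exactly. Their poses are not given: they have to be found in the camera images.
- boxes: two equal translucent blue storage boxes, one stacked on the other, 240 wide (its y), 160 deep (its x), lid's top at 143 mm; heavy, they do not move. Origin: centre of the underside, on the bench. Its -x side is the front, with clips and lift tabs; x points to the hinge side, z up. The lower box stays shut
- lid (a joint): angle of the upper box's lid, rad: 0 shut, grows as its front edge rises (60 degrees = 1.047), up to 1.9. The lid is a 5 mm panel, 160 (hinge to front edge) by 240 mm, about 0.2 kg; it turns freely and falls shut if let go. The clips' hooks keep it shut
- lid_hinge (a point): middle of the lid's hinge line, at the top of the upper box's far side, 138 mm above the bench; the line runs along the boxes' y
- lid_tab (a point): point in the middle of the lift tab: a tongue 32 mm wide (along the hinge line) and 10 mm thick that stands out 36 mm from the middle of the lid's front edge. The point lies 24 mm out from that edge, 184 mm from the hinge line, at its height when shut; it turns with the lid. The tab is best pinched on its two sides, so that it can turn between the fingers as the lid rises; 40 mm are free on each side of it up to the clips
- clip_left (a joint): angle of the clip at the left (+y) of the upper box's front, rad: 0 upright with its hook over the lid's edge, grows as its top swings out, away from the box, and down; the hook is clear of the lid from about 0.3, the stop is at 1.6. It stays where it is left; a push of about 2 N on the lip turns it
- clip_right (a joint): the same for the clip at the right (-y)
- clip_left_lip (a point): middle of the upper face of the left clip's thumb lip: 44 mm wide (along the boxes' y), standing out 22 mm to the front from the clip's 4 mm plate; the point lies 20 mm in front of the lid's edge, 149 mm up. The clip turns about a line along y that lies 26 mm below and 22 mm behind (towards the hinge side) this point. To undo it, push the lip down and outwards along the arc about that line; pushed straight down it can jam under the finger
- clip_right_lip (a point): the same for the right clip
- tape_center (a point): centre of the roll of white electrical tape that lies flat on the upper lid: 56 mm outside, 35 mm hole, 19 mm high, 50 g. Its z is the roll's axis
- dome: glass paperweight dome, 76 mm across, 45 mm high; origin: centre of its underside
- stapler: purple press-button stapler, 125 long (along its x), 36 wide, 63 mm high; origin: centre of its underside
- marker_cup: grey silicone cup, 80 mm across and 95 mm high, with four thick markers that stand up to 150 mm; origin: centre of its underside
- mug: white mug, 82 mm across, 95 mm high, its handle out to 75 mm from the axis; origin: centre of its underside
- masking_roll: roll of cream masking tape lying flat, 104 mm across, 24 mm high; origin: centre of its underside
- jar: glass jar, 68 mm across, 85 mm high; origin: centre of its underside
Mind the look-alikes: they are no part of the job. What is shaped like the part that bears tape_center but orange or turquoise is not meant.

How it is judged:
On the way, in this order (a step that is already met when the one before it is completed fails the run):
1. the roll lies flat on the bench, let go, and both clips are undone, with the lid still shut (height (world z) of tape_center below 0.013 m and angle between tape_center's own z axis and vertical below 0.1 rad and value of joint each of clip_left, clip_right above 0.35 rad and linear speed of tape below 0.02 m/s and contact force between tape and the fingers below 0.1 N and value of joint lid below 0.15 rad), for 0.2 s.
2. the fingers hold the lid at 60 degrees, give or take 7 (value of joint lid between 0.925 and 1.17 rad and contact force between lid and the fingers above 0.2 N), for 0.2 s.
At the end, for the whole second after the job is handed in: The robot's fingers hold the upper lid still at 53 to 67 degrees from shut (60 give or take 7); both clips are swung out by 0.35 rad or more; the roll of white tape lies flat and still on the bench; nothing else has been moved by more than 20 mm or tipped (all of step 2 and height (world z) of tape_center below 0.013 m and angle between tape_center's own z axis and vertical below 0.1 rad and value of joint each of clip_left, clip_right above 0.35 rad and linear speed of tape below 0.02 m/s and velocity of joint lid between -0.06 and 0.06 rad/s); the arm keeps its last pose, push and grip.
It fails at once if the roll of white tape falls free at more than 0.8 m/s (dropped from more than about 30 mm) (linear speed of tape above 0.8 m/s and contact force between tape and the fingers below 0.05 N).
It fails at once if something else on the bench is moved by more than 20 mm (distance of any of dome, stapler, marker_cup, mug, masking_roll, jar from where it was at the start of the episode above 0.02 m).
It fails at once if something else on the bench is tipped over (angle between any of dome, stapler, marker_cup, mug, masking_roll, jar's own z axis and vertical above 0.4 rad).
It also fails if it takes over 72 s, if anything falls off the work surface, if the arm or the gripper's body presses on something with over 40 N, if the wrist force passes 120 N, or if a joint passes its speed limit or range.

ROBOT

A 6-joint arm with a two-finger parallel gripper is mounted at the origin on the work surface. World frame = base frame: x ahead of the robot, y to its left, z up, the work surface at z = 0. Lengths are in m, angles in rad, forces in N, time in s.
With the tool pointing down it reaches from about 0.3 to 0.95 m from the base axis. Payload 3.1 kg.
Tool frame: the origin (TCP) lies midway between the tips of the shut fingers; the grasp point (between the pads) lies manip.grip_depth behind it (manip.grip_depth is the distance from the TCP to the grasp point, in m); z points along the fingers, y is the direction in which the jaws open and shut (so a half turn about z gives the same grasp; the last joint's range is limited). The gripper opens to 85 mm and grips with 20 to 120 N. Pads are 22 mm wide; open, the fingers measure 114 mm over their backs; the gripper's body (76 mm by 85 mm) begins 54 mm behind the grasp point. The pads swing forward as they close: fully open they stand 13 mm farther back than shut.
Start: joints at [1.207, 0.308, 1.634, -0, 1.2, -0.07], TCP at [0.181, 0.598, 0.231] pointing down, gripper open.
Joint ranges: [-3.06, 3.06], [-0.79, 1.96], [0.05, 2.63], [-1.19, 4.34], [0.05, 2.64], [-2.94, 2.94]. Speed limits (rad/s): [2.79, 2.79, 3.14, 3.14, 3.14, 3.14].

INTERFACE

Orientations are given as a unit quaternion [w, x, y, z].
In Python, from workcell import sensors, eyes, manip, finder gives the robot as it stands.
- The arm moves only by the shell command python3 -m creep 'ROWS' [FORCE]. ROWS is JSON, a list of rows, each a list of 3 entries, a list of its own where there are three numbers: the turn, a rotation vector about the tool's x, y, z in rad, then the shift along the tool's x, y, z in cm, then the opening, from 0 (shut) to 1 (fully open). In form: [[[wx, wy, wz], [dx, dy, dz], fingers], ...]. A call has 1 to 12 rows; each row is the pose to reach, as a shift and turn from the pose commanded when the call began, along the tool's axes at that moment; what a row does not reach only later rows make up. A row lasts 1/8 s, in which the tool goes at most 62.5 mm and 10.7 degrees, less where a joint would pass 70% of its speed; a pose out of reach is approached as far as the arm can. A call with a gripper value outside its range is refused whole. The fingers move at their own pace and stop on an object; FORCE is the grip in N (left out, the last holds). Time passes only in rows, so rows that repeat a pose let the fingers close. It gives the time, the measured TCP pose, the force and the opening at its end, in the units of the state.
- sensors.sense(): the state, without advancing time (a new reading comes with each control period).
- eyes.read_camera(name): name is "scene" or "top"; returns (picture, depth): 384x512x3 uint8, red, green, blue; 384x512 float32, m along the optical axis (not along the pixel's ray), 0 where there is no reading.
- eyes.camera_params(name): a dict with "fovy" (degrees; the focal length in pixels is half the picture's height over the tangent of half this angle, whatever the lens; pixels are square), "cx", "cy" (the principal point, pixels), "origin" and "attitude" of the camera in the world. Camera axes: x right, y down, z forward; pixel columns grow to the right and rows downward; lengths in m; the calibration is good to about 2 mm. A picture is of the moment at which its call begins. camera_params takes no time and is no camera call.
- manip.sign_off(): hands the job in, once; it reports no verdict.
Trained networks look in the newest picture that a camera, given by its name, has taken for a name from the list of things; names that differ only in an ending like _2 or _b are one class to them, and where a whole thing is asked for, a point or a joint stands for the part that bears it (a point fixed in the world has none). Each returns a list of dicts, best first, with "conf" (0 to 1); they miss things now and then, are a little off and sometimes report something else, mostly with a low value. They report only what shows in the picture. A call takes as long as a camera call. They do not tell look-alikes from the thing itself.
- finder.search_frame(camera, query): "point" ([column, row] as shares, 0 to 1, of the picture: columns of its width, rows of its height, amid what is visible of it).
- finder.outline_of(camera, query): "region" (384x512 bool, what is visible of it) and "point" ([column, row] as shares, 0 to 1, of the picture: columns of its width, rows of its height, amid what is visible of it).
The state is a dict: "time_s": time; "qpos": joint angles; "qvel": joint speeds; "tau": joint torques, N m; "position": TCP position; "ee_rot": TCP orientation; "wrist_force": force on the tool from outside, world axes, zero at the start; "torque": the same for the moment, N m; "opening": finger opening in m.
Only numpy, scipy, OpenCV 4.12 (cv2) and the standard library are available. Lean on these libraries where they do the work, as an engineer would, in place of code of your own. Each camera call takes 0.05 s, during which the arm holds its last target. There are 200 camera calls.

## Working session

There is one attempt and no reset: what is moved stays moved. The work goes in short steps, Python scripts to look and compute and a shell command to move; the robot and the scene stay as the last step left them, time stands still between calls to the robot, and variables do not carry over. Pictures are saved under pics/ and viewed, about 8 in all and at most 12, crops included, and the job is handed in when it is done.

```bash
mkdir -p pics; ls; cat > h.py <<'E'
import numpy as np, cv2
from workcell import sensors, eyes, manip, finder
from scipy.spatial.transform import Rotation as R
def rot(a):
    a=np.array(a,float)
    return a if a.shape==(3,3) else R.from_quat(a[[1,2,3,0]]).as_matrix()
def cloud(n,d):
    p=eyes.camera_params(n); h,w=d.shape; f=h/2/np.tan(np.radians(p['fovy'])/2)
    v,u=np.mgrid[:h,:w]
    c=np.stack([(u-p['cx'])/f*d,(v-p['cy'])/f*d,d],-1)
    return c@rot(p['attitude']).T+np.array(p['origin'])
def shot(n,name=None):
    im,d=eyes.read_camera(n)
    if name: cv2.imwrite(f'pics/{name}.png',im[:,:,::-1])
    return im,d
E
python3 - <<'E'
from h import *
for n in('scene','top'):
    im,d=shot(n,n+'0'); print(eyes.camera_params(n)); P=cloud(n,d)
    np.savez(f'{n}0.npz',im=im,d=d,P=P)
    for q in('tape_center','clip_left','clip_right','lid_tab','boxes'):
        for r in finder.search_frame(n,q)[:4]:
            c,w=r['point'];c*=512;w*=384
            print(n,q,round(r['conf'],2),round(c),round(w),P[min(int(w),383),min(int(c),511)].round(3))
s=sensors.sense();print(s['position'],s['ee_rot'],manip.grip_depth)
E
```

```text
pics
{'fovy': 44.39800421800164, 'cx': 250.03737139400863, 'cy': 192.28147741794731, 'origin': array([1.37515329, 0.47130139, 1.21665148]), 'attitude': array([-0.16852255,  0.47158707,  0.81317652, -0.29656321])}
scene tape_center 0.7 259 177 [0.541 0.016 0.156]
scene tape_center 0.53 215 191 [ 0.547 -0.154 -0.003]
scene tape_center 0.42 359 270 [0.599 0.387 0.008]
scene tape_center 0.27 211 243 [ 0.757 -0.029  0.046]
scene clip_left 0.68 304 175 [0.465 0.127 0.149]
scene clip_left 0.42 270 195 [0.579 0.071 0.139]
scene clip_right 0.68 166 212 [ 0.733 -0.208  0.051]
scene clip_right 0.46 262 175 [0.538 0.021 0.165]
scene boxes 0.71 267 194 [0.583 0.067 0.145]
{'fovy': 43.43075312656422, 'cx': 252.80546373459416, 'cy': 185.68325997429358, 'origin': array([0.32882031, 0.00705608, 1.28238655]), 'attitude': array([ 0.07202148, -0.67662642,  0.7283851 , -0.08027915])}
top tape_center 0.84 235 190 [0.569 0.028 0.15 ]
top tape_center 0.83 303 196 [ 0.569 -0.147  0.023]
top tape_center 0.82 246 288 [0.341 0.019 0.019]
top tape_center 0.18 228 207 [0.532 0.047 0.145]
top clip_left 0.64 196 240 [0.457 0.13  0.144]
top clip_right 0.61 262 245 [ 0.435 -0.027  0.15 ]
top lid_tab 0.3 236 194 [0.564 0.029 0.14 ]
top boxes 0.88 228 212 [0.518 0.048 0.144]
top boxes 0.22 406 233 [ 0.445 -0.389  0.086]
[0.18102272 0.59822457 0.23128201] [-1.37404678e-05  1.46374984e-01  9.89229177e-01  8.15154441e-06] 0.0187
```

```bash
python3 -c "
import cv2,numpy as np
a=cv2.imread('pics/scene0.png');b=cv2.imread('pics/top0.png')
cv2.imwrite('pics/both.png',cv2.resize(np.vstack([a,b]),(512,768))[:, :]) if 0 else cv2.imwrite('pics/both.png',cv2.resize(np.hstack([a,b]),(800,300)))"
```

```text
(no output)
```

View pics/scene0.png

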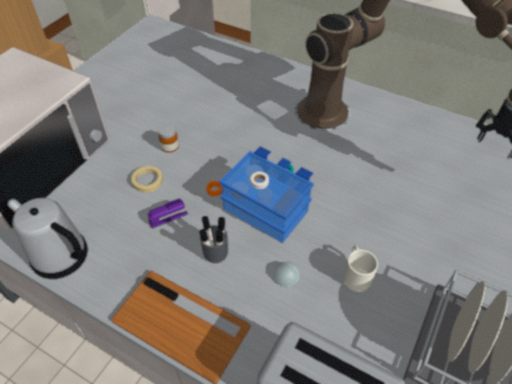

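View pics/top0.png

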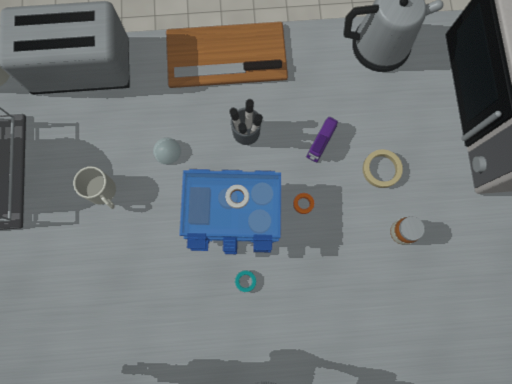

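The top view shows the stacked boxes (about 181–282, 168–240). The white roll is on the lid at (237,196), the clips at (198,241) and (263,243), and the tab at (231,245). The orange roll is at (303,203) and the turquoise one at (246,281). The box front faces the robot.

```bash
python3 - <<'E'
from h import *
for n in('top','scene'):
    z=np.load(n+'0.npz');im,P,d=z['im'].astype(int),z['P'],z['d']
    blue=(im[...,2]-im[...,0]>50)&(d>0)
    m=blue&(P[...,2]>.12)&(P[...,2]<.16)
    r=m.astype(np.uint8);
    body=cv2.morphologyEx(r,cv2.MORPH_OPEN,np.ones((21,21)))>0
    q=P[body][:,:2].astype(np.float32)
    print(n,'rect',cv2.minAreaRect(q),'z',np.median(P[body][:,2]))
    w=(im.min(-1)>190)&(P[...,2]>.135)&(abs(P[...,0]-.56)<.08)&(abs(P[...,1]-.03)<.08)
    print('tape',w.sum(),cv2.minEnclosingCircle(P[w][:,:2].astype(np.float32)),np.median(P[w],0))
    n_,lab,st,ce=cv2.connectedComponentsWithStats((r.astype(bool)&~(cv2.dilate(body.astype(np.uint8),np.ones((3,3)))>0)).astype(np.uint8))
    for i in range(1,n_):
        if st[i][4]>25: print(ce[i].round(),st[i],P[lab==i].min(0).round(3),P[lab==i].max(0).round(3),np.median(P[lab==i],0).round(3))
a=cv2.imread('pics/top0.png')[155:300,165:315];cv2.imwrite('pics/c1.png',cv2.resize(a,None,fx=5,fy=5,interpolation=2))
E
```

```text
top rect ((0.5396276116371155, 0.041061945259571075), (0.238359734416008, 0.15875260531902313), 84.68807220458984) z 0.14330069461346584
tape 0 ((0.0, 0.0), 0.0) [nan nan nan]
[191. 178.] [182 169  26  24 350] [0.573 0.093 0.137] [0.631 0.156 0.15 ] [0.608 0.135 0.143]
[219. 216.] [ 179  170   79   82 1865] [ 0.424 -0.029  0.125] [0.622 0.168 0.157] [0.487 0.058 0.144]
[237. 196.] [231 191  13  11 111] [0.542 0.01  0.136] [0.568 0.039 0.148] [0.555 0.024 0.143]
[270. 228.] [250 198  31  52 734] [ 0.422 -0.079  0.126] [0.544 0.    0.155] [ 0.47  -0.05   0.145]
scene rect ((0.5472283363342285, 0.10356751084327698), (0.15867730975151062, 0.11715065687894821), 26.55704116821289) z 0.14366315250799921
tape 55 ((0.5529117584228516, 0.02588028647005558), 0.028680991381406784) [0.55977771 0.04105907 0.16248646]
[251. 174.] [ 220  147   71   62 1690] [ 0.419 -0.086  0.12 ] [0.625 0.076 0.156] [ 0.54  -0.019  0.144]
[305. 179.] [294 168  20  28 224] [0.435 0.099 0.126] [0.527 0.168 0.156] [0.471 0.142 0.147]
[287. 211.] [271 202  29  19 154] [0.556 0.102 0.12 ] [0.635 0.161 0.149] [0.616 0.149 0.142]
  return _methods._mean(a, axis=axis, dtype=dtype,
  ret = um.true_divide(
```

View pics/c1.png

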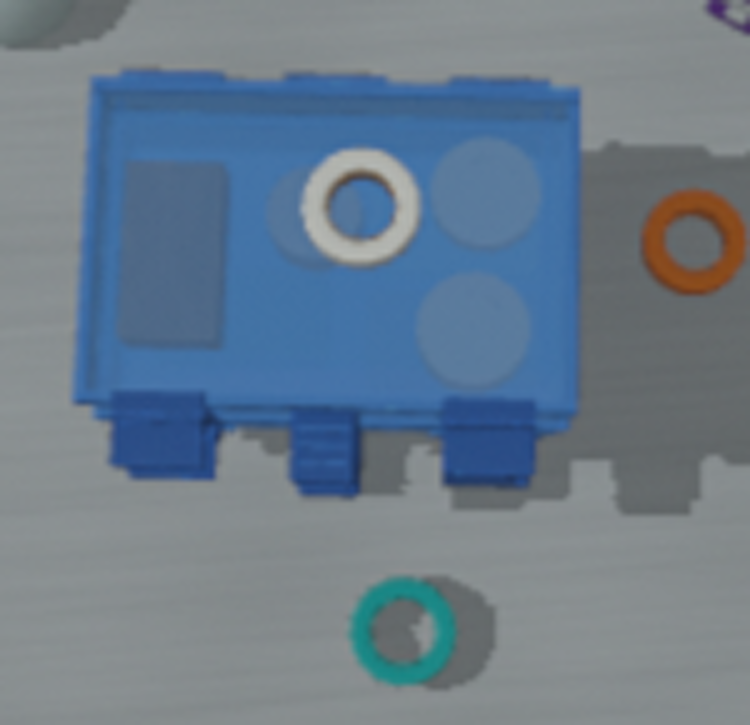

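```bash
cat >> h.py <<'E'
def plane(n,u,v,z):
    p=eyes.camera_params(n); f=192/np.tan(np.radians(p['fovy'])/2)
    r=rot(p['attitude'])@np.array([(u-p['cx'])/f,(v-p['cy'])/f,1]); o=np.array(p['origin'])
    return o+r*(z-o[2])/r[2]
E
python3 - <<'E'
from h import *
C=[('BL',92,77,.143),('BR',580,88,.143),('FL',77,403,.143),('FR',577,412,.143),('tape',361,208,.162),('tabtip',327,494,.14),('tabL',291,460,.143),('tabR',360,460,.143),('clipLo l',111,464,.149),('clipLo r',215,478,.149),('clipRo l',444,480,.149),('clipRo r',533,484,.149)]
W={}
for n,u,v,z in C: W[n]=plane('top',u/5+165-.4,v/5+155-.4,z); print(n,W[n].round(4))
c=(W['BL']+W['BR']+W['FL']+W['FR'])/4; print(c)
for a,b in(('BR','BL'),('FR','FL')):
    e=W[a]-W[b]; print(np.degrees(np.arctan2(e[0],-e[1])),np.hypot(*e[:2]))
for a,b in(('BR','FR'),('BL','FL')):
    e=W[a]-W[b]; print(np.degrees(np.arctan2(e[1],e[0])),np.hypot(*e[:2]))
z=np.load('top0.npz');im,P=z['im'].astype(int),z['P']
sub=np.s_[180:215,220:255]
w=(im[sub].min(-1)>130);v,u=np.nonzero(w);(cx,cy),rr=cv2.minEnclosingCircle(np.stack([u,v],-1).astype(np.float32))
print('tape',w.sum(),rr,plane('top',cx+220,cy+180,.160))
print(rot(sensors.sense()['ee_rot']).round(3))
E
```

```text
BL [0.6294 0.151  0.143 ]
BR [ 0.6065 -0.0857  0.143 ]
FL [0.471  0.1649 0.143 ]
FR [ 0.4493 -0.0706  0.143 ]
tape [0.5511 0.0244 0.162 ]
tabtip [0.4198 0.0499 0.14  ]
tabL [0.4367 0.0656 0.143 ]
tabR [0.4343 0.0332 0.143 ]
clipLo l [0.4405 0.1494 0.149 ]
clipLo r [0.4304 0.1013 0.149 ]
clipRo l [ 0.4216 -0.0054  0.149 ]
clipRo r [ 0.4167 -0.0468  0.149 ]
[0.53904697 0.03990999 0.143     ]
-5.5198264614487105 0.23777258875827884
-5.250723772010273 0.23653627741736938
-5.4659345702670565 0.15790472553202553
-5.019921622955567 0.15902165089705475
tape 263 11.69729995727539 [0.55265403 0.02474629 0.16      ]
[[-0.957  0.29  -0.   ]
 [ 0.29   0.957  0.   ]
 [ 0.     0.    -1.   ]]
```

```bash
cat >> h.py <<'E'
BC=np.array([.5393,.0405]);BX=np.array([.9957,-.0924,0]);BY=np.array([.0924,.9957,0])
DOWN=np.stack([-BX,BY,[0,0,-1.]],1)   # tool axes as columns
def bx(a,b,z): return np.array([BC[0],BC[1],0])+a*BX+b*BY+np.array([0,0,z])
def tilt(t,M=None): # +t: rotation about BY, +: tool tip swings toward -BX? checked by print
    return R.from_rotvec(t*BY).as_matrix()@(DOWN if M is None else M)
def rel(p,M=DOWN,s=None):
    s=s or sensors.sense(); A=rot(s['ee_rot'])
    return R.from_matrix(A.T@M).as_rotvec().round(3), (A.T@(np.array(p)-s['position'])*100).round(2)
E
python3 - <<'E'
from h import *
print(rel([.5525,.0247,.231])); 
print(tilt(.5)[:,2])
P=np.load('top0.npz')['P']
for n,u,v in(('mug',90,183),('dome',168,151),('turq',246,281),('clear',140,300)):print(n,P[v,u])
E
```

```text
(array([ 0.   , -0.   , -0.201]), array([-5.216e+01, -4.414e+01,  3.000e-02]))
[-0.47736489  0.044299   -0.87758781]
mug [0.64761681 0.42115392 0.00595493]
dome [0.71156207 0.20161897 0.04125123]
turq [0.35646064 0.01801186 0.00216489]
clear [ 0.32866927  0.29523781 -0.00171928]
```

```bash
python3 -m creep '[[[0,0,-0.1],[-26,-22,0],1],[[0,0,-0.2],[-52.2,-44.1,0],1],[[0,0,-0.2],[-52.2,-44.1,0],1],[[0,0,-0.2],[-52.2,-44.1,0],1],[[0,0,-0.2],[-52.2,-44.1,0],1],[[0,0,-0.2],[-52.2,-44.1,0],1],[[0,0,-0.2],[-52.2,-44.1,0],1],[[0,0,-0.2],[-52.2,-44.1,0],1],[[0,0,-0.2],[-52.2,-44.1,0],1],[[0,0,-0.2],[-52.2,-44.1,0],1],[[0,0,-0.2],[-52.2,-44.1,0],1],[[0,0,-0.2],[-52.2,-44.1,0],1]]' 30
python3 -c "
from h import *
print(rel([.5525,.0247,.145]))"
```

```text
time_s: 2.1
position: [0.5551, 0.0214, 0.2316]
ee_rot: [0.001, 0.05, 0.999, -0.0]
wrist_force: [0.2, 0.3, -0.2]
opening: 0.0856
(array([-0.001,  0.002, -0.007]), array([0.31, 0.31, 8.66]))
```

```bash
python3 -m creep '[[[0,0,0],[0.3,0.3,4.5],1],[[0,0,0],[0.3,0.3,8.0],1],[[0,0,0],[0.3,0.3,8.6],1],[[0,0,0],[0.3,0.3,8.6],1],[[0,0,0],[0.3,0.3,8.6],0],[[0,0,0],[0.3,0.3,8.6],0],[[0,0,0],[0.3,0.3,8.6],0],[[0,0,0],[0.3,0.3,8.6],0],[[0,0,0],[0.3,0.3,8.6],0]]' 30
python3 -c "
from h import *
print(sensors.sense()['position'],rel([.33,.30,.22]))"
```

```text
time_s: 3.22
position: [0.5517, 0.0283, 0.1475]
ee_rot: [0.002, 0.047, 0.999, 0.0]
wrist_force: [-1.4, 0.9, 6.4]
opening: 0.0539
[0.55173468 0.0282828  0.14749384] (array([ 0.   ,  0.004, -0.001]), array([24.6 , 24.98, -7.33]))
```

```bash
python3 -m creep '[[[0,0,0],[0,0,-3],0],[[0,0,0],[0,0,-7],0],[[0,0,0],[10,10,-7.3],0],[[0,0,0],[24.6,25,-7.3],0],[[0,0,0],[24.6,25,-7.3],0],[[0,0,0],[24.6,25,-7.3],0],[[0,0,0],[24.6,25,-7.3],0],[[0,0,0],[24.6,25,-7.3],0],[[0,0,0],[24.6,25,-7.3],0],[[0,0,0],[24.6,25,-7.3],0],[[0,0,0],[24.6,25,-7.3],0]]' 30
python3 - <<'E'
from h import *
shot('top','t1');shot('scene','s1')
a=cv2.imread('pics/t1.png')[200:370,80:300];b=cv2.imread('pics/s1.png')[80:250,220:440]
cv2.imwrite('pics/c2.png',cv2.resize(np.hstack([a,b]),None,fx=1.8,fy=1.8))
s=sensors.sense();print(s['position'],s['wrist_force'],rel([.33,.30,.006]))
E
```

```text
time_s: 4.6
position: [0.3295, 0.2994, 0.2183]
ee_rot: [0.0, 0.048, 0.999, -0.0]
wrist_force: [0.1, -0.1, -0.8]
opening: 0.0539
[0.32950035 0.29939805 0.21827154] [-0.13554272  0.48369913 -1.34166723] (array([-0.   ,  0.   , -0.003]), array([-0.04,  0.07, 21.23]))
```

View pics/c2.png

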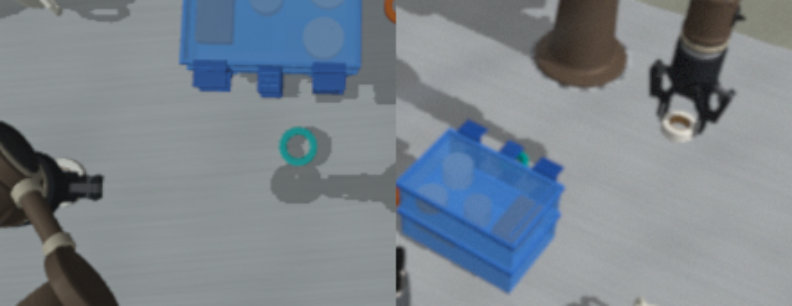

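The roll hangs level in the fingers, at (680,122) in the right-hand crop, over clear bench. I'll lower it.

```bash
python3 -m creep '[[[0,0,0],[0,0,5],0],[[0,0,0],[0,0,10],0],[[0,0,0],[0,0,15],0],[[0,0,0],[0,0,18.5],0],[[0,0,0],[0,0,20],0],[[0,0,0],[0,0,20.7],0],[[0,0,0],[0,0,20.9],0],[[0,0,0],[0,0,21.1],0],[[0,0,0],[0,0,21.2],0],[[0,0,0],[0,0,21.2],0]]' 30
```

```text
time_s: 5.95
position: [0.329, 0.3004, 0.0067]
ee_rot: [0.0, 0.047, 0.999, 0.0]
wrist_force: [0.5, -0.9, -1.1]
opening: 0.0538
```

```bash
python3 -m creep '[[[0,0,0],[0,0,0.1],0],[[0,0,0],[0,0,0.2],0],[[0,0,0],[0,0,0.25],0],[[0,0,0],[0,0,0.25],0]]' 30
```

```text
time_s: 6.45
position: [0.3288, 0.3003, 0.0045]
ee_rot: [-0.0, 0.047, 0.999, -0.0]
wrist_force: [-2.8, -0.7, 6.9]
opening: 0.0538
```

```bash
python3 -m creep '[[[0,0,0],[0,0,0.25],1],[[0,0,0],[0,0,0.25],1],[[0,0,0],[0,0,0.2],1],[[0,0,0],[0,0,-1],1],[[0,0,0],[0,0,-5],1],[[0,0,0],[0,0,-10],1],[[0,0,0],[0,0,-16],1],[[0,0,0],[0,0,-20],0],[[0,0,0],[0,0,-20],0]]' 40
python3 - <<'E'
from h import *
im,d=shot('top');P=cloud('top',d);im=im.astype(int)
m=(im.min(-1)>150)&(abs(P[...,0]-.33)<.06)&(abs(P[...,1]-.30)<.06)&(P[...,2]<.04)
print(m.sum(),np.median(P[m],0) if m.any() else 0,P[m][:,2].min() if m.any() else 0,P[m].max(0) if m.any() else 0)
s=sensors.sense();print(s['position'],rel(bx(-.103,.078,.18)),rel(bx(-.103,-.078,.18)))
E
```

```text
time_s: 7.58
position: [0.3314, 0.3022, 0.2087]
ee_rot: [0.004, 0.047, 0.999, 0.003]
wrist_force: [0.4, 0.3, -0.5]
opening: 0.0517
150 [0.34160587 0.29127929 0.01926513] -0.0008132739578254888 [0.35786192 0.32718432 0.02578643]
[0.32980198 0.3009708  0.20621001] (array([ 0.004,  0.004, -0.001]), array([-12.98, -16.19,   2.61])) (array([ 0.004,  0.004, -0.001]), array([-13.  , -31.79,   2.56]))
```

```bash
python3 -m creep '[[[0,0,0],[-6.5,-8.1,0],0],[[0,0,0],[-13,-16.2,0],0],[[0,0,0],[-13,-16.2,2],0],[[0,0,0],[-13,-16.2,2.5],0],[[0,0,0],[-13,-16.2,2.5],0],[[0,0,0],[-13,-16.2,2.5],0],[[0,0,0],[-13,-16.2,2.5],0]]' 40
python3 - <<'E'
from h import *
s=sensors.sense();print(s['position'],s['opening'],bx(-.103,.078,.18))
def arc(b,ths,a0=-.103,z0=.148):
    ax=bx(-.078,b,.123)
    for t in ths:
        # glue tool to the lip: rotate about clip axis; front goes down => rotation about -BY
        r=R.from_rotvec(-t*BY).as_matrix()
        p=ax+r@(bx(a0,b,z0)-ax); print(t,*rel(p,r@DOWN),p.round(3))
print(rel(bx(-.103,.078,.150)))
arc(.078,(0.,.15,.3,.45,.6,.75,.9))
E
```

```text
time_s: 8.5
position: [0.4424, 0.1276, 0.1787]
ee_rot: [-0.0, 0.046, 0.999, 0.0]
wrist_force: [0.1, 1.4, 0.7]
opening: 0.0
[0.44238356 0.12760294 0.17873705] 1.3722744274183295e-05 [0.4439501 0.1276818 0.18     ]
(array([ 0., -0.,  0.]), array([-0.16,  0.02,  2.87]))
0.0 [ 0. -0.  0.] [-0.16  0.02  3.07] [0.444 0.128 0.148]
0.15 [ 0.   -0.15  0.  ] [0.19 0.02 3.48] [0.441 0.128 0.144]
0.3 [ 0.  -0.3  0. ] [0.47 0.02 3.92] [0.438 0.128 0.139]
0.45 [ 0.   -0.45  0.  ] [0.68 0.02 4.41] [0.436 0.128 0.135]
0.6 [ 0.  -0.6  0. ] [0.82 0.02 4.92] [0.434 0.129 0.13 ]
0.75 [ 0.   -0.75  0.  ] [0.88 0.02 5.45] [0.434 0.129 0.124]
0.9 [ 0.  -0.9  0. ] [0.85 0.02 5.98] [0.434 0.129 0.119]
```

```bash
python3 -m creep '[[[0,0,0],[-0.2,0,2.9],0],[[0,0,0],[-0.1,0,3.1],0],[[0,-0.15,0],[0.2,0,3.5],0],[[0,-0.3,0],[0.5,0,3.95],0],[[0,-0.45,0],[0.7,0,4.45],0],[[0,-0.6,0],[0.8,0,4.95],0],[[0,-0.75,0],[0.9,0,5.5],0],[[0,-0.9,0],[0.85,0,6.1],0],[[0,-0.9,0],[0.85,0,6.1],0]]' 40
python3 - <<'E'
from h import *
s=sensors.sense();print(rel(bx(-.125,.078,.2)))
E
```

```text
time_s: 9.62
position: [0.4121, 0.1092, 0.1884]
ee_rot: [0.396, 0.038, 0.918, -0.009]
wrist_force: [0.4, -0.9, 1.1]
opening: 0.0002
(array([0.019, 0.813, 0.009]), array([-1.4 ,  2.14, -0.17]))
```

```bash
python3 - <<'E'
from h import *
s=sensors.sense();print(np.round(s['qpos'],2),s['position'],s['wrist_force'])
im,d=shot('scene','s2');a=im[140:230,230:340,::-1]
cv2.imwrite('pics/c3.png',cv2.resize(a,None,fx=6,fy=6))
E
```

```text
[ 0.4  -0.36  2.61 -1.19  0.36 -0.05] [0.41207888 0.10921278 0.18838849] [ 0.37797595 -0.89403398  1.07097662]
```

View pics/c3.png

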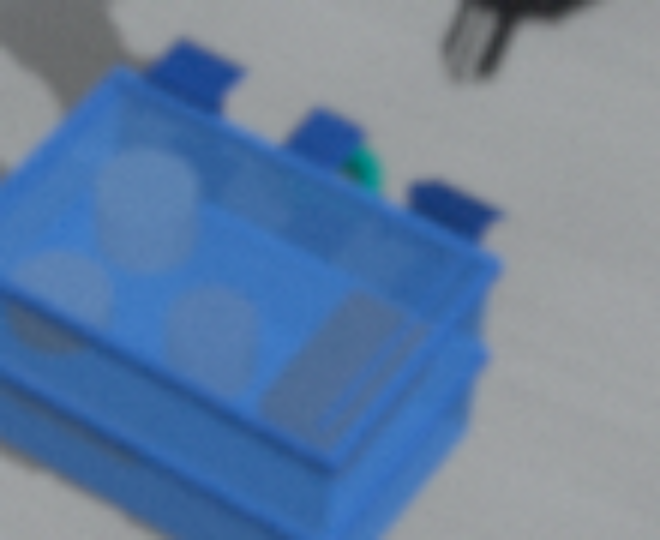

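```bash
python3 -m creep '[[[0,0.18,0],[0,0,-1],0],[[0,0.36,0],[0,1,-1.5],0],[[0,0.54,0],[-1,2,-1],0],[[0.02,0.72,0],[-1.4,2.1,-0.3],0],[[0.02,0.81,0.01],[-1.4,2.1,-0.2],0],[[0.02,0.81,0.01],[-1.4,2.1,-0.2],0],[[0.02,0.81,0.01],[-1.4,2.1,-0.2],0]]' 40
python3 - <<'E'
from h import *
s=sensors.sense();print(np.round(s['qpos'],2),s['position'])
for n in('top','scene'):
    acc=[]
    im,d=shot(n);P=cloud(n,d);im=im.astype(int)
    Q=np.stack([(P-bx(0,0,0))@BX,(P-bx(0,0,0))@BY,P[...,2]],-1)
    blue=(im[...,2]-im[...,0]>40)&(d>0)
    for b in(.078,-.078):
        m=blue&(abs(Q[...,1]-b)<.018)&(Q[...,0]<-.084)&(Q[...,0]>-.14)&(Q[...,2]>.08)
        q=Q[m]; q=q[np.argsort(q[:,0])]
        print(n,b,m.sum()); 
        for lo in np.arange(-.125,-.08,.006):
            k=(q[:,0]>=lo)&(q[:,0]<lo+.006)
            if k.any(): print('  ',lo.round(3),k.sum(),np.median(q[k,2]).round(4))
E
```

```text
time_s: 10.55
position: [0.4248, 0.1285, 0.2001]
ee_rot: [0.001, 0.048, 0.999, -0.0]
wrist_force: [0.0, -0.4, -0.6]
opening: -0.0001
[ 0.2  -0.01  2.07 -0.    1.08 -1.28] [0.42479594 0.128488   0.20008229]
top 0.078 0
top -0.078 176
   -0.113 20 0.1481
   -0.107 50 0.1488
   -0.101 33 0.1489
   -0.095 43 0.149
   -0.089 30 0.1499
scene 0.078 76
   -0.119 2 0.1308
   -0.113 8 0.1352
   -0.107 7 0.1399
   -0.101 7 0.1429
   -0.095 36 0.1371
   -0.089 16 0.1459
scene -0.078 64
   -0.113 8 0.1488
   -0.107 11 0.1507
   -0.101 14 0.15
   -0.095 17 0.1497
   -0.089 14 0.151
```

```bash
python3 - <<'E'
from h import *
for b in(.078,-.078):
  for a,z in((-.108,.16),(-.108,.149),(-.1174,.1381),(-.1194,.1337),(-.1209,.1275),(-.1211,.121)): print(b,a,z,*rel(bx(a,b,z)))
E
```

```text
0.078 -0.108 0.16 [-0.002  0.001 -0.003] [-1.71  0.14  3.91]
0.078 -0.108 0.149 [-0.002  0.001 -0.003] [-1.71  0.14  5.01]
0.078 -0.1174 0.1381 [-0.002  0.001 -0.003] [-0.77  0.14  6.09]
0.078 -0.1194 0.1337 [-0.002  0.001 -0.003] [-0.57  0.14  6.53]
0.078 -0.1209 0.1275 [-0.002  0.001 -0.003] [-0.42  0.14  7.15]
0.078 -0.1211 0.121 [-0.002  0.001 -0.003] [-0.4   0.14  7.8 ]
-0.078 -0.108 0.16 [-0.002  0.001 -0.003] [ -1.75 -15.46   3.93]
-0.078 -0.108 0.149 [-0.002  0.001 -0.003] [ -1.75 -15.46   5.03]
-0.078 -0.1174 0.1381 [-0.002  0.001 -0.003] [ -0.81 -15.46   6.12]
-0.078 -0.1194 0.1337 [-0.002  0.001 -0.003] [ -0.61 -15.46   6.56]
-0.078 -0.1209 0.1275 [-0.002  0.001 -0.003] [ -0.46 -15.46   7.18]
-0.078 -0.1211 0.121 [-0.002  0.001 -0.003] [ -0.44 -15.46   7.83]
```

```bash
python3 -m creep '[[[0,0,0],[-0.7,0.1,4],0],[[0,0,0],[-0.7,0.1,6],0],[[0,0,0],[-0.6,0.1,6.6],0],[[0,0,0],[-0.4,0.1,7.2],0],[[0,0,0],[-0.3,0.1,7.8],0],[[0,0,0],[-0.2,0.1,8.3],0],[[0,0,0],[-0.2,0.1,8.3],0],[[0,0,0],[0.5,0.1,8.0],0],[[0,0,0],[0.5,0.1,4],0],[[0,0,0],[0.5,-4,0],0]]' 40
python3 -m creep '[[[0,0,0],[-1,-5,0],0],[[0,0,0],[-2.1,-11.3,2],0],[[0,0,0],[-2.1,-11.3,3.8],0],[[0,0,0],[-2.1,-11.3,3.8],0]]' 40
python3 - <<'E'
from h import *
print(rel(bx(-.108,-.078,.149)))
im,d=shot('scene');n='scene';P=cloud(n,d);im=im.astype(int)
Q=np.stack([(P-bx(0,0,0))@BX,(P-bx(0,0,0))@BY,P[...,2]],-1)
blue=(im[...,2]-im[...,0]>40)&(d>0)
q=Q[blue&(abs(Q[...,1]-.078)<.018)&(Q[...,0]<-.084)&(Q[...,0]>-.14)&(Q[...,2]>.08)]
for lo in np.arange(-.131,-.08,.006):
    k=(q[:,0]>=lo)&(q[:,0]<lo+.006)
    if k.any(): print('  ',lo.round(3),k.sum(),np.median(q[k,2]).round(4))
E
```

```text
time_s: 11.9
position: [0.4136, 0.09, 0.2006]
ee_rot: [0.001, 0.046, 0.999, -0.0]
wrist_force: [0.6, -0.6, 0.3]
opening: 0.0001
time_s: 12.4
position: [0.4221, -0.026, 0.1606]
ee_rot: [-0.001, 0.049, 0.999, -0.0]
wrist_force: [-0.4, 0.1, 0.3]
opening: 0.0005
(array([-0.001, -0.002, -0.005]), array([-0.25, -0.09,  1.15]))
   -0.107 1 0.1281
   -0.101 26 0.1308
   -0.095 22 0.1307
```

```bash
python3 -m creep '[[[0,0,0],[-0.25,-0.1,0.9],0],[[0,0,0],[-0.2,-0.1,1.25],0],[[0,0,0],[0.1,-0.1,1.6],0],[[0,0,0],[0.4,-0.1,1.95],0],[[0,0,0],[0.7,-0.1,2.4],0],[[0,0,0],[0.9,-0.1,2.85],0],[[0,0,0],[1.05,-0.1,3.5],0],[[0,0,0],[1.1,-0.1,4.1],0],[[0,0,0],[1.2,-0.1,4.6],0],[[0,0,0],[1.2,-0.1,4.6],0],[[0,0,0],[1.9,-0.1,4.3],0]]' 40
python3 -m creep '[[[0,0,0],[0.3,0,-5],0],[[0,0,0],[3,0,-10],0],[[0,0,0],[3,0,-12],0.65],[[0,0,0],[3,0,-12],0.65]]' 40
python3 - <<'E'
from h import *
print(sensors.sense()['position'])
for n in('scene','top'):
  im,d=shot(n,n+'3');P=cloud(n,d);im=im.astype(int)
  Q=np.stack([(P-bx(0,0,0))@BX,(P-bx(0,0,0))@BY,P[...,2]],-1)
  blue=(im[...,2]-im[...,0]>40)&(d>0)
  for b in(.078,-.078,0):
    q=Q[blue&(abs(Q[...,1]-b)<.018)&(Q[...,0]<-.084)&(Q[...,0]>-.14)&(Q[...,2]>.08)];print(n,b)
    for lo in np.arange(-.131,-.08,.006):
      k=(q[:,0]>=lo)&(q[:,0]<lo+.006)
      if k.any(): print('  ',lo.round(3),k.sum(),np.median(q[k,2]).round(4))
a=cv2.imread('pics/scene3.png')[130:230,220:340];b=cv2.imread('pics/top3.png')[160:280,165:309]
cv2.imwrite('pics/c4.png',np.hstack([cv2.resize(a,(396,330)),cv2.resize(b,(396,330))]))
for z in(.18,.130): print(rel(bx(-.106,0,z)))
E
```

```text
time_s: 13.82
position: [0.4049, -0.0248, 0.1186]
ee_rot: [0.001, 0.048, 0.999, -0.001]
wrist_force: [0.0, 0.3, -0.2]
opening: -0.0003
time_s: 14.32
position: [0.3761, -0.0219, 0.2407]
ee_rot: [0.004, 0.048, 0.999, -0.001]
wrist_force: [-0.5, -0.1, -0.6]
opening: 0.0355
[ 0.37610477 -0.02194912  0.24074166]
scene 0.078
   -0.107 1 0.1291
   -0.101 23 0.1314
   -0.095 23 0.1312
scene -0.078
   -0.107 4 0.1262
   -0.101 33 0.1356
   -0.095 6 0.1298
scene 0
   -0.119 5 0.1409
   -0.113 10 0.1427
   -0.107 17 0.1433
   -0.101 14 0.1438
   -0.095 15 0.1443
   -0.089 11 0.1441
top 0.078
   -0.119 23 0.1167
   -0.113 45 0.1224
   -0.107 44 0.1326
   -0.101 37 0.1405
   -0.095 28 0.1398
   -0.089 31 0.1235
top -0.078
   -0.125 14 0.567
top 0
   -0.119 1 0.1412
   -0.113 6 0.1413
   -0.107 4 0.1442
   -0.101 9 0.1424
   -0.095 11 0.1439
   -0.089 13 0.1429
(array([-0.001,  0.001, -0.003]), array([-5.23,  7.73,  5.79]))
(array([-0.001,  0.001, -0.003]), array([-5.23,  7.74, 10.79]))
```

View pics/c4.png

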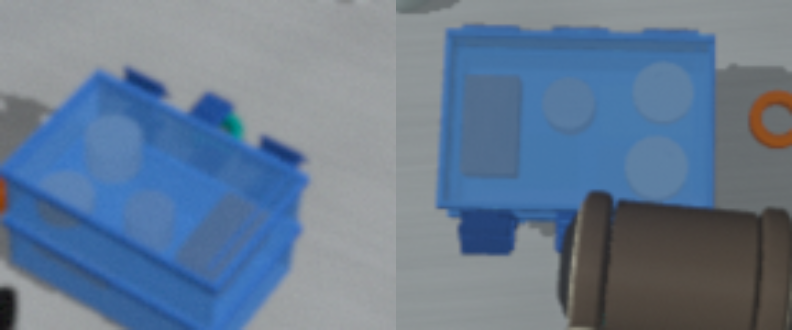

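Both clips are swung well out (lips at (145,80) and (282,152) in the left crop), and the lid is still shut. Next I'll pinch the tab.

```bash
python3 -m creep '[[[0,0,0],[-5.2,4,0],0.65],[[0,0,0],[-5.2,7.7,2],0.65],[[0,0,0],[-5.2,7.7,5],0.65],[[0,0,0],[-5.2,7.7,5],0.65],[[0,0,0],[-5.2,7.7,5],0.65]]' 40
python3 -c "
from h import *
print(sensors.sense()['position'],rel(bx(-.106,0,.121)))"
```

```text
time_s: 15.05
position: [0.4337, 0.0497, 0.1881]
ee_rot: [-0.0, 0.048, 0.999, -0.001]
wrist_force: [-0.7, 0.4, 0.4]
opening: 0.0555
[0.43371091 0.04967154 0.1881244 ] (array([-0.001, -0.   , -0.003]), array([-0.  ,  0.07,  6.71]))
```

```bash
python3 -m creep '[[[0,0,0],[0,0,3.5],0.65],[[0,0,0],[0,0,6],0.65],[[0,0,0],[0,0,6.7],0.65],[[0,0,0],[0,0,6.7],0.65],[[0,0,0],[0,0,6.7],0],[[0,0,0],[0,0,6.7],0],[[0,0,0],[0,0,6.7],0],[[0,0,0],[0,0,6.7],0],[[0,0,0],[0,0,6.7],0]]' 30
python3 - <<'E'
from h import *
s=sensors.sense();print(s['position'],s['wrist_force'])
A=rot(s['ee_rot']); H=bx(.08,0,.138)
g=s['position']-H
for t in np.radians([5,10,15,20,25,30,35,40,45,50,55,60]):
    r=R.from_rotvec(t*BY).as_matrix()   # lid opening: front rises
    k=.5*t                                # tool tilt = half
    M=R.from_rotvec(k*BY).as_matrix()@A
    gp=np.array([s['position'][0],s['position'][1],.138]) # pinch axis point on tab
    d=A.T@(s['position']-gp)
    p=H+r@(gp-H)+M@d
    print(np.degrees(t).round(),*rel(p,M,s))
E
```

```text
time_s: 16.18
position: [0.4355, 0.0515, 0.1233]
ee_rot: [0.002, 0.049, 0.999, 0.001]
wrist_force: [-0.5, 5.3, 3.2]
opening: 0.0314
[0.43554739 0.0514643  0.12331831] [-0.51504374  5.28612448  3.24669828]
5.0 [0.    0.044 0.   ] [-0.01  0.   -1.61]
10.0 [0.    0.087 0.   ] [-0.17  0.01 -3.21]
15.0 [0.001 0.131 0.   ] [-0.46  0.02 -4.78]
20.0 [0.001 0.175 0.   ] [-0.88  0.02 -6.32]
25.0 [0.001 0.218 0.001] [-1.44  0.03 -7.82]
30.0 [0.001 0.262 0.001] [-2.13  0.04 -9.26]
35.0 [0.001 0.305 0.001] [ -2.94   0.04 -10.63]
40.0 [0.002 0.349 0.001] [ -3.86   0.05 -11.92]
45.0 [0.002 0.393 0.001] [ -4.89   0.06 -13.12]
50.0 [0.002 0.436 0.001] [ -6.02   0.07 -14.23]
55.0 [0.002 0.48  0.001] [ -7.25   0.08 -15.23]
60.0 [0.002 0.524 0.001] [ -8.55   0.08 -16.12]
```

```bash
python3 -m creep '[[[0,0.04,0],[0,0,-1.6],0],[[0,0.09,0],[-0.2,0,-3.2],0],[[0,0.13,0],[-0.5,0,-4.8],0],[[0,0.17,0],[-0.9,0,-6.3],0],[[0,0.22,0],[-1.4,0,-7.8],0],[[0,0.26,0],[-2.1,0,-9.3],0],[[0,0.26,0],[-2.1,0,-9.3],0]]' 35
python3 - <<'E'
from h import *
s=sensors.sense();print(s['position'],np.round(s['qpos'],2))
A=rot(s['ee_rot']); H=bx(.08,0,.138)
for n in('top','scene'):
    im,d=shot(n,n+'4')
a=cv2.imread('pics/scene4.png')[90:240,210:360];cv2.imwrite('pics/c5.png',cv2.resize(a,None,fx=4,fy=4))
# grip axis point ~ .0147 behind TCP
g=s['position']-.0147*A[:,2]-H
t0=np.arctan2(g[2],-g@BX);print('lid est deg',np.degrees(t0),np.linalg.norm(g))
for t in np.radians([35,40,45,50,55,60]):
    M=R.from_rotvec(.5*(t-t0)*BY).as_matrix()@A
    p=H+R.from_rotvec((t-t0)*BY).as_matrix()@g+.0147*M[:,2]
    print(np.degrees(t).round(),*rel(p,M,s))
E
```

```text
time_s: 17.05
position: [0.4566, 0.0494, 0.2157]
ee_rot: [-0.127, 0.048, 0.991, 0.007]
wrist_force: [1.9, 5.5, -1.7]
opening: 0.0311
[0.45655796 0.04938073 0.21567036] [-0.    0.17  1.86  0.03  1.36 -1.49]
lid est deg 29.949704618250042 0.1840710761024405
35.0 [0.    0.044 0.   ] [-0.43  0.01 -1.55]
40.0 [0.    0.088 0.   ] [-0.99  0.01 -3.03]
45.0 [0.    0.131 0.   ] [-1.68  0.02 -4.46]
50.0 [0.001 0.175 0.001] [-2.48  0.03 -5.82]
55.0 [0.001 0.219 0.001] [-3.41  0.04 -7.1 ]
60.0 [0.001 0.262 0.001] [-4.44  0.04 -8.29]
```

View pics/c5.png

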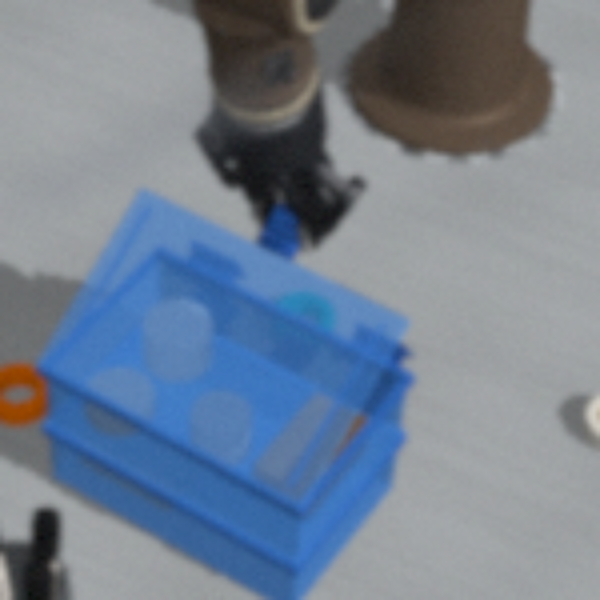

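The lid is open about 30° with the tab held in the fingers at (282,230). The white roll lies on the bench at the right edge. I'll lift on to 60°.

```bash
python3 -m creep '[[[0,0.04,0],[-0.4,0,-1.5],0],[[0,0.09,0],[-1,0,-3],0],[[0,0.13,0],[-1.7,0,-4.5],0],[[0,0.17,0],[-2.5,0,-5.8],0],[[0,0.22,0],[-3.4,0,-7.1],0],[[0,0.26,0],[-4.4,0,-8.3],0],[[0,0.26,0],[-4.4,0,-8.3],0],[[0,0.26,0],[-4.4,0,-8.3],0],[[0,0.26,0],[-4.4,0,-8.3],0],[[0,0.26,0],[-4.4,0,-8.3],0],[[0,0.26,0],[-4.4,0,-8.3],0]]' 35
cat > chk.py <<'E'
from h import *
s=sensors.sense();A=rot(s['ee_rot']); H=bx(.08,0,.138)
g=s['position']-.0147*A[:,2]-H;print('grip est',np.degrees(np.arctan2(g[2],-g@BX)),np.linalg.norm(g),s['wrist_force'],abs(s['qvel']).max())
for n in('scene','top'):
    im,d=shot(n,n+'5');P=cloud(n,d);im=im.astype(int)
    Q=np.stack([(P-H)@BX,(P-H)@BY,P[...,2]-.138],-1)
    m=(im[...,2]-im[...,0]>40)&(d>0)&(abs(Q[...,1])<.11)&(Q[...,2]>.03)&(Q[...,2]<.16)&(Q[...,0]<0)
    if m.sum()>30:
        q=Q[m];an=np.degrees(np.arctan2(q[:,2],-q[:,0]));print(n,m.sum(),'lid deg',np.percentile(an,[10,50,90]))
    w=(im.min(-1)>140)&(abs(P[...,0]-.33)<.06)&(abs(P[...,1]-.30)<.06)&(P[...,2]<.04)
    if w.any(): print(n,'tape',np.median(P[w],0))
a=cv2.imread('pics/scene5.png')[90:330,130:430];cv2.imwrite('pics/c6.png',cv2.resize(a,None,fx=2.5,fy=2.5))
E
python3 chk.py
```

```text
time_s: 18.52
position: [0.5177, 0.0433, 0.283]
ee_rot: [-0.256, 0.046, 0.965, 0.013]
wrist_force: [-0.4, 4.3, -1.1]
opening: 0.0312
grip est 59.083394932176326 0.18385129398768454 [-0.42460846  4.25261341 -1.06124859] 0.0009893538368885221
scene 3064 lid deg [59.31348861 61.27201262 65.50105012]
scene tape [0.34211438 0.30889114 0.00147604]
top 621 lid deg [60.01149078 61.19897417 63.90097946]
top tape [0.32901995 0.30566866 0.00055646]
```

View pics/c6.png

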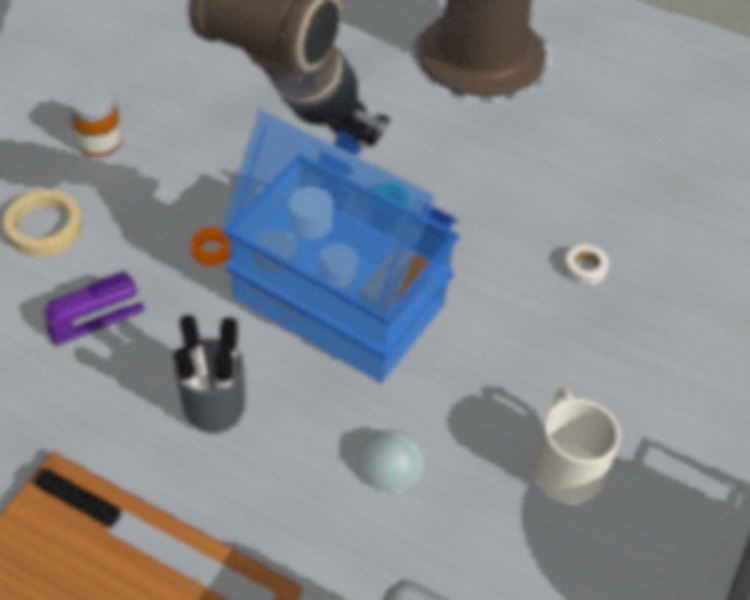

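The lid is at about 60°, held at the tab (347,140). The white roll is flat on the bench at (587,263), and the other objects are standing where they were.

```bash
python3 -c "
from h import *
print(manip.sign_off())"
```

```text
the job is handed in; nothing more can be done
None
```

The upper box is open and the arm is holding its lid at about 60° by the lift tab. I handed the job in at about 19 s of the 72 s allowed; no verdict comes back.

- **Tape:** The white roll is flat on clear bench at about (0.33, 0.30). I lowered it until it touched before letting go. The bystanders look unmoved in the last picture; I did not measure them.
- **Clips:** Both are swung out, to roughly 1 rad by the slope of their lips. My first push on the left clip tilted the tool and ran into the arm's joint limits. It got that clip only to about 0.5 rad, so I finished both clips with the tool upright.
- **Lid angle:** The last checks gave 59° from the gripper pose and about 61° from both cameras' depth. They differ by 2°, and both are inside 53–67°. The arm was still, and the fingers had closed on the tab with a 31 mm opening.

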